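Slide the drip plate out of its tray and set it on the candle stand

ROBOT

A 7-joint arm with a two-finger parallel gripper is mounted at the origin on the work surface. World frame = base frame: x ahead of the robot, y to its left, z up, the work surface at z = 0. Lengths are in m, angles in rad, forces in N, time in s.
With the tool pointing down it reaches from about 0.4 to 0.85 m from the base axis. Payload 10.4 kg.
Tool frame: the origin (TCP) lies at the very end of the fingers, on their centre line; the grasp point (between the pads) lies 19 mm behind it; x points along the fingers, z is the direction in which the jaws open and shut, and the axes are right-handed (so a half turn about x gives the same grasp; the last joint's range is limited). The gripper opens to 85 mm and grips with 20 to 120 N. Pads are 22 mm wide; open, the fingers measure 114 mm over their backs; the gripper's body (76 mm by 85 mm) begins 54 mm behind the grasp point. The pads swing forward as they close: fully open they stand 13 mm farther back than shut.
Start: joints at [-1.318, 0.332, -0.065, 1.46, 0.022, 1.35, -0.088], TCP at [0.17, 0.601, 0.231] pointing down, gripper open.
Joint ranges: [-2.6, 2.6], [-0.5, 2.12], [-1.47, 1.34], [0.16, 2.42], [-1.27, 4.41], [0.06, 2.06], [-2.6, 2.6]. Speed limits (rad/s): [2.22, 2.22, 2.79, 2.79, 3.14, 3.14, 3.14].

INTERFACE

Orientations are given as a unit quaternion [x, y, z, w].
In Python, from workcell import get_obs, camera, camera_info, hand_in gives the robot as it stands.
- The arm moves only by the tool move_arm, never from a script. Its argument "motion" is text: rows parted by semicolons, each of 4 numbers parted by spaces: the shift along the world's x, y, z in m, then the turn about the world's z in rad. In form: tx ty tz spin; .... A call has 1 to 10 rows; each row is the pose to reach, as a shift and turn from the pose commanded when the call began; what a row does not reach only later rows make up. A row lasts 1/8 s, in which the tool goes at most 62.5 mm and 10.7 degrees, less where a joint would pass 70% of its speed; a pose out of reach is approached as far as the arm can. A call with a gripper value outside its range is refused whole. "grip" is the opening, from 0 (shut) to 1 (fully open), set as the call begins (left out, the last holds). The fingers move at their own pace and stop on an object; "force" is the grip in N (left out, the last holds). Time passes only in rows, so rows that repeat a pose let the fingers close. It gives the time, the measured TCP pose, the force and the opening at its end, in the units of the state.
- get_obs(): the state, without advancing time (a new reading comes with each control period).
- camera(name): name is "side" or "top"; returns (picture, depth): 420x560x3 uint8, red, green, blue; 420x560 float32, m along the optical axis (not along the pixel's ray), 0 where there is no reading.
- camera_info(name): a dict with "camera_matrix" (3x3 intrinsics, pixels), "eye" and "attitude" of the camera in the world. Camera axes: x right, y up, looking along -z (the intrinsics and any distortion apply to the point x, -y, -z); pixel columns grow to the right and rows downward; lengths in m; the calibration is good to about 2 mm. A picture is of the moment at which its call begins. camera_info takes no time and is no camera call.
- hand_in(): hands the job in, once; it reports no verdict.
The state is a dict: "clock": time; "joint_pos": joint angles; "joint_velocities": joint speeds; "tau": joint torques, N m; "position": TCP position; "ee_rot": TCP orientation; "ft_force": force on the tool from outside, world axes, zero at the start; "torque": the same for the moment, N m; "grip_width": opening from 0.0 (shut) to 1.0 (fully open).
Only numpy, scipy, OpenCV 4.12 (cv2) and the standard library are available. Lean on these libraries where they do the work, as an engineer would, in place of code of your own. Each camera call takes 0.05 s, during which the arm holds its last target.

TASK

Get the gold drip plate ready for its candle: pressing gently, slide it along its wooden tray to the open front until it overhangs the edge far enough to take hold of, without letting it tip off. Then grip the overhanging end, carry it over and lower it right down over the spike of the candle stand, so that it lies flat on the wood before you let go. Press or push nowhere hard, never let the plate fall, and leave the other things on the table where they are.

Things in the scene. Friction and masses are not known exactly. Their poses are not given: they have to be found in the camera images.
- plate: Thin gold-coloured brass drip plate, 120 x 54 mm, 4 mm thick, 160 to 280 g, with a 15 mm hole through its centre. Origin: centre of its underside, on the hole's axis; x along the 120 mm, z up. Loose, close to the tray's back lip. It marks if pressed down with over 12 N while sliding; under a fingertip pressing 5 to 9 N it slides along, under 4 N it may stay behind.
- tray: Fixed wooden tray, 200 mm long (x), 100 mm wide (y); origin: centre of its underside. A 66 mm wide channel with a white floor panel between dark side rails, 17 mm wide, top 60 mm above the table, and a 12 mm back lip as high at +x. The front (-x, x = -100 mm, robot's side) is open: floor and rails end in a sheer drop. No room in it for fingers on both sides of the plate.
- tray_edge (a point): Middle of the floor panel's open front edge, on its top, 50 mm above the table; x points level, back into the tray. The panel, level when left alone, is hinged along this edge and held up by a spring: pressed, it gives way by up to 20 mm towards the back and less and less towards the front, and comes up again when let go. Keep the pressure on the plate steady by feel.
- stand: Fixed dark turned-wood candle stand on the table, origin at the centre of its underside: foot 92 mm across up to 12 mm high, waist 30 mm across, flat round top 52 mm across at a height of 60 mm, with an upright steel spike 9 mm thick and 32 mm long in its middle (pointed over the last 10 mm).
- stand_seat (a point): Centre of the stand's flat top, 60 mm above the table, at the root of the spike; z up.
- red_candle: Loose red candle, 42 mm across, 70 mm high, upright; origin under its centre. To be left alone.
- gold_candle: Loose gold candle, 40 mm across, 60 mm high, upright; origin under its centre. To be left alone.
- gold_candle_2: A second such gold candle. To be left alone.
- spool: Loose ribbon spool lying flat, white flanges, red ribbon, 56 mm across, 22 mm high; origin under its centre. To be left alone.
- nut_jar: Loose glass jar of hazelnuts, 84 mm across, about 120 mm high; origin under its centre. To be left alone.
- glue_gun: Loose dark blue glue gun lying on its side, about 150 x 120 mm, 26 mm high; origin in the barrel, on the table. To be left alone.
Mind the look-alikes: they are no part of the job. What is meant by the plate is not pink, and is the larger of those in its own colour.

How it is judged:
On the way, in this order (a step that is already met when the one before it is completed fails the run):
1. the plate lies flat on the tray floor, overhanging the open front by 20 to 60 mm (x of plate in the frame of tray_edge between 0 and 0.04 m and z of plate in the frame of tray_edge between -0.005 and 0.006 m and angle between plate's own z axis and vertical below 0.08 rad and contact force between plate and tray above 0.05 N), for 0.2 s.
2. the plate is held by the fingers, clear of the tray and at least 20 mm above its floor (contact force between the fingers and plate above 1 N and contact force between plate and tray below 0.01 N and z of plate in the frame of tray_edge above 0.02 m), for 0.2 s.
3. still held, the plate is down over the spike, within 6 mm of the stand's flat top (contact force between the fingers and plate above 1 N and horizontal distance between plate and stand_seat below 0.008 m and z of plate in the frame of stand_seat below 0.006 m), for 0.1 s.
At the end, for the whole second after the job is handed in: The plate lies at rest and released, flat (within 0.06 rad) on the stand's top (within 3 mm), the spike through its hole (plate centre within 7 mm of the spike's axis) (horizontal distance between plate and stand_seat below 0.007 m and z of plate in the frame of stand_seat between -0.003 and 0.003 m and angle between plate's own z axis and vertical below 0.06 rad and linear speed of plate below 0.02 m/s and contact force between the fingers and plate below 0.01 N); the robot touches nothing.
It fails at once if the fingers bear on the plate with more than 12 N while it lies on the tray and is still being slid (overhang below 18 mm), or it is pressed onto tray or stand with more than 30 N at any time ((contact force between the fingers and plate above 12 N and contact force between plate and tray above 0.5 N and x of plate in the frame of tray_edge above 0.042 m) or contact force between plate and tray above 30 N or contact force between plate and stand above 30 N).
It fails at once if the robot pushes on the tray or the stand with more than 25 N (contact force between any of the arm, the fingers and tray above 25 N or contact force between any of the arm, the fingers and stand above 25 N).
It fails at once if the plate falls off (its centre below 35 mm over the table) (height (world z) of plate below 0.035 m).
It fails at once if a bystander (candles, spool, jar, glue gun) is moved more than 15 mm (distance of any of red_candle, gold_candle, gold_candle_2, spool, nut_jar, glue_gun from where it was at the start of the episode above 0.015 m).
It also fails if it takes over 72 s, if anything falls off the work surface, if the arm or the gripper's body presses on something with over 40 N, if the wrist force passes 120 N, or if a joint passes its speed limit or range.

## Working session

There is one attempt and no reset: what is moved stays moved. The work goes in short steps, Python scripts to look and compute and a tool call to move; the robot and the scene stay as the last step left them, time stands still between calls to the robot, and variables do not carry over. Pictures are saved under pics/ and viewed, and the job is handed in when it is done.

Besides the shell and the picture viewer there is one more tool, called after "Emit:" as name(argument=value, ...), one argument or row to a line, values as JSON. move_arm: Moves the arm, as the interface text tells. Its arguments: {"type":"object","properties":{"motion":{"type":"string"},"grip":{"type":"number"},"force":{"type":"number"}},"required":["motion"]}

```bash
mkdir -p pics; ls; python3 - <<'E'
from workcell import *
import cv2, numpy as np
print(get_obs())
for n in ("top","side"):
    p,d=camera(n); cv2.imwrite(f"pics/{n}0.png",p[:,:,::-1]); np.savez(f"{n}0.npz",p=p,d=d); print(camera_info(n))
E
```

```text
pics
{'clock': 0.0, 'joint_pos': array([-1.31759885,  0.33284508, -0.06469343,  1.46092129,  0.02162159,
        1.34991097, -0.0884865 ]), 'joint_velocities': array([-1.05561672e-04, -1.18240537e-03, -4.58943241e-05, -3.47601030e-04,
        6.85042792e-04,  9.56499927e-05,  5.48045654e-04]), 'tau': array([-5.72228873e-04, -6.25452733e+01,  4.84745088e-02, -3.91596293e+01,
        1.60555582e-02,  9.93933761e-03,  6.27992267e-05]), 'position': array([0.17011171, 0.6010205 , 0.23054222]), 'ee_rot': array([-0.42685193,  0.56434947,  0.42621118,  0.56360549]), 'ft_force': array([ 0.49307077, -0.00760113, -0.39553067]), 'torque': array([-0.02638545, -0.05362361, -0.01721627]), 'grip_width': 1.0014370817792329}
{'camera_matrix': array([[436.83290167,   0.        , 272.29459536],
       [  0.        , 436.83290167, 206.64385685],
       [  0.        ,   0.        ,   1.        ]]), 'eye': array([ 0.44060969, -0.00656575,  1.11039756]), 'attitude': array([ 0.01624088, -0.02363527, -0.69730334,  0.71620225])}
{'camera_matrix': array([[462.27111204,   0.        , 275.10632911],
       [  0.        , 462.27111204, 216.02614651],
       [  0.        ,   0.        ,   1.        ]]), 'eye': array([-0.22553111, -0.85344443,  0.84863631]), 'attitude': array([ 0.43266208, -0.15481538, -0.31734894,  0.82953323])}
```

View pics/top0.png

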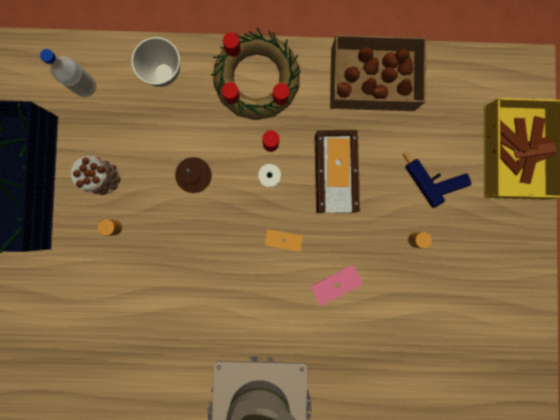

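View pics/side0.png

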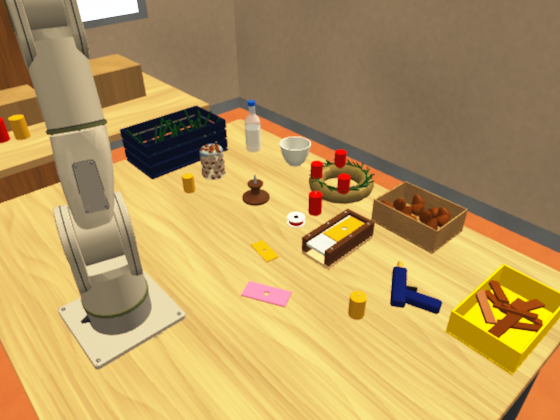

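Candidates: a gold plate in the tray at top (338,162), a smaller gold plate on the table at (284,240), and a pink plate at (337,285). By the description (gold, the larger one, in the tray) I choose (338,162). The stand is at (193,175), with its spike near (188,170). Next I measure and check a close crop.

```bash
cat > h.py <<'E'
import numpy as np, cv2
from workcell import *
from scipy.spatial.transform import Rotation as R
def cloud(n,d):
    i=camera_info(n);K=i['camera_matrix'];v,u=np.mgrid[:d.shape[0],:d.shape[1]]
    P=np.dstack([(u-K[0,2])/K[0,0]*d,-(v-K[1,2])/K[1,1]*d,-d])
    return P@R.from_quat(i['attitude']).as_matrix().T+i['eye']
def ray(n,u,v,z):
    i=camera_info(n);K=i['camera_matrix']
    r=R.from_quat(i['attitude']).apply([(u-K[0,2])/K[0,0],-(v-K[1,2])/K[1,1],-1]);e=np.array(i['eye'])
    return e+r*(z-e[2])/r[2]
def proj(n,p):
    i=camera_info(n);K=i['camera_matrix'];c=R.from_quat(i['attitude']).inv().apply(np.array(p)-i['eye'])
    return K[0,2]+K[0,0]*c[...,0]/-c[...,2], K[1,2]-K[1,1]*c[...,1]/-c[...,2]
E
python3 - <<'E'
from h import *
for n in("top","side"):
    f=np.load(n+"0.npz");p,d=f['p'],f['d'];C=cloud(n,d);hsv=cv2.cvtColor(p,cv2.COLOR_RGB2HSV)
    print(n)
    if n=="top": pts=dict(plate=(333,150),plate2=(290,242),table=(250,300),floor=(338,203),railL=(321,170),railR=(354,170),stand=(200,180),foot=(206,185),lip=(337,133))
    else: pts=dict(plate=(350,225),floor=(322,240),table=(200,300))
    for k,(u,v) in pts.items(): print(k,C[v,u].round(4),hsv[v,u])
t=np.load("top0.npz")['p'];s=np.load("side0.npz")['p']
a=cv2.resize(t[120:222,300:376],None,fx=5,fy=5,interpolation=2);b=cv2.resize(s[190:270,290:390],None,fx=4,fy=4,interpolation=2);c=cv2.resize(t[150:200,165:220],None,fx=5,fy=5,interpolation=2)
cv2.imwrite("pics/c1.png",a[:,:,::-1]);
o=np.zeros((320+250,400,3),np.uint8);o[:320]=b;o[320:570,:275]=c;cv2.imwrite("pics/c2.png",o[:,:,::-1])
E
```

```text
top
plate [ 0.6424 -0.161   0.057 ] [ 18 190 185]
plate2 [ 0.415  -0.0644  0.0047] [ 18 185 187]
table [0.2674 0.0324 0.0034] [ 18 125 149]
floor [ 0.5138 -0.1765  0.051 ] [ 32  21 172]
railL [ 0.5918 -0.1321  0.0627] [24 14 92]
railR [ 0.5947 -0.2129  0.0581] [15 42 84]
stand [0.5645 0.1659 0.018 ] [ 10 189  54]
foot [0.5529 0.1514 0.0116] [ 12 166  60]
lip [ 0.6841 -0.1697  0.0591] [ 10 157  57]
side
plate [ 0.6364 -0.18    0.0523] [ 24 243 250]
floor [ 0.5314 -0.1696  0.0472] [ 28  17 250]
table [ 0.1734 -0.087  -0.0042] [ 22 129 242]
```

View pics/c1.png

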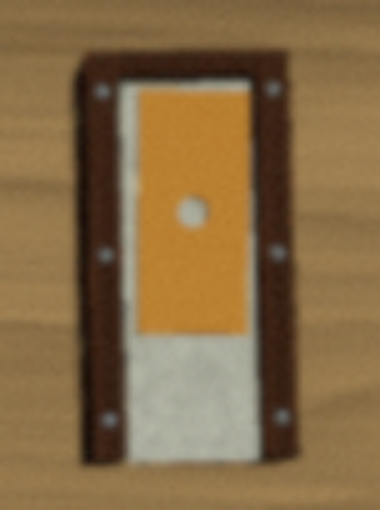

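View pics/c2.png

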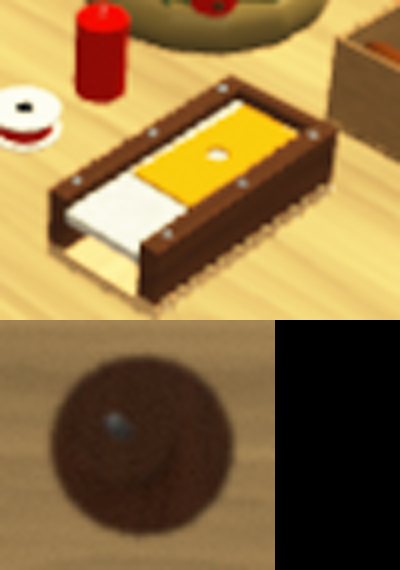

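```bash
python3 - <<'E'
from h import *
S=lambda x,y,ox,oy:((x+.5)/5-.5+ox,(y+.5)/5-.5+oy)
for k,z,l in [("screwsL",.06,[(103,91),(106,255),(110,418)]),("screwsR",.06,[(273,88),(278,253),(283,417)]),("outerFL,FR,BR,BL",.06,[(83,465),(297,458),(287,52),(85,53)]),
 ("plate BL BR FR FL",.054,[(137,90),(250,90),(248,333),(138,333)]),("hole",.054,[(191,212)]),("floor edge",.05,[(127,462),(262,460)])]:
    print(k,[ray("top",*S(x,y,300,120),z)[:2].round(4) for x,y in l])
print("foot",ray("top",*S(142,125,165,150),.012),"spike",ray("top",*S(113,100,165,150),.088))
t=np.load("top0.npz");p=t['p'];hsv=cv2.cvtColor(p,cv2.COLOR_RGB2HSV)
m=((hsv[...,2]<85)&(hsv[...,0]<20))[150:200,165:220].astype(np.uint8)
cs,_=cv2.findContours(m,0,cv2.CHAIN_APPROX_NONE);c=max(cs,key=cv2.contourArea);e=cv2.fitEllipse(c);print(e, ray("top",e[0][0]+165,e[0][1]+150,.012))
m=((hsv[...,0]>12)&(hsv[...,0]<23)&(hsv[...,1]>165))[120:222,300:376].astype(np.uint8)
cs,_=cv2.findContours(m,0,cv2.CHAIN_APPROX_NONE);c=max(cs,key=cv2.contourArea);r=cv2.minAreaRect(c);print(r,ray("top",r[0][0]+300,r[0][1]+120,.054))
# side: stand
s=np.load("side0.npz")['p'];cv2.imwrite("pics/c3.png",cv2.resize(s[165:215,230:285],None,fx=10,fy=10,interpolation=2)[:,:,::-1])
E
```

```text
screwsL [array([ 0.6709, -0.1289]), array([ 0.5907, -0.1319]), array([ 0.5116, -0.1355])]
screwsR [array([ 0.6748, -0.2117]), array([ 0.594 , -0.2154]), array([ 0.5144, -0.2191])]
outerFL,FR,BR,BL [array([ 0.4886, -0.1229]), array([ 0.4947, -0.2262]), array([ 0.6927, -0.2183]), array([ 0.6894, -0.1197])]
plate BL BR FR FL [array([ 0.6732, -0.1462]), array([ 0.6748, -0.2016]), array([ 0.5553, -0.2026]), array([ 0.5538, -0.149 ])]
hole [array([ 0.6138, -0.1738])]
floor edge [array([ 0.491 , -0.1454]), array([ 0.4938, -0.2112])]
foot [0.57833751 0.18497387 0.012     ] spike [0.58024065 0.18575373 0.088     ]
((27.95127296447754, 24.75478744506836), (34.154388427734375, 34.670555114746094), 107.7534408569336) [0.57794144 0.18508218 0.012     ]
((38.52493667602539, 42.001251220703125), (21.323362350463867, 46.99129867553711), 2.862405300140381) [ 0.61385695 -0.17553069  0.054     ]
```

View pics/c3.png

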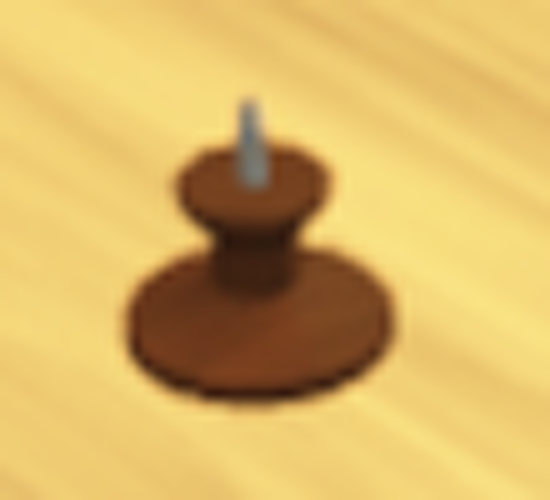

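```bash
python3 - <<'E'
from h import *
o=get_obs();M=R.from_quat(o['ee_rot']).as_matrix();print(M.round(3), np.arctan2(M[1,2],M[0,2]))
print(ray("side",(255+.5)/10-.5+230,(183+.5)/10-.5+165,.06),ray("side",(248+.5)/10-.5+230,(103+.5)/10-.5+165,.092), o['clock'])
a=.044;ex=np.array([np.cos(a),np.sin(a)]);e=np.array([.5924,-.1737])-.1*ex
for x in(.15,.02,-.02):print(x,e+x*ex)
# side check of edge corners projection
print([ (q,np.round(proj("side",np.array([*(e+q[0]*ex+q[1]*np.array([-ex[1],ex[0]])),q[2]])),1)) for q in [(0,.05,.06),(0,-.05,.06),(.2,.05,.06),(.2,-.05,.06),(.1215,0,.054)]])
E
```

```text
[[-0.    -0.962  0.272]
 [-0.001  0.272  0.962]
 [-1.    -0.    -0.001]] 1.2950380171264022
[0.57638697 0.17911578 0.06      ] [0.57392936 0.1775385  0.092     ] 0.1
0.15 [ 0.64235161 -0.17150071]
0.02 [ 0.51247743 -0.17721886]
-0.02 [ 0.47251614 -0.1789783 ]
[((0, 0.05, 0.06), array([301.1, 235.8])), ((0, -0.05, 0.06), array([328.5, 252.1])), ((0.2, 0.05, 0.06), array([346.7, 207. ])), ((0.2, -0.05, 0.06), array([373.9, 220.7])), ((0.1215, 0, 0.054), array([342.9, 226.6]))]
```

The crop shows the larger gold plate in the tray, with its hole near (338,162) in the top view and the open front at the bottom. The stand is at about (0.578,0.185). I'm moving above the back half of the plate with the fingers shut.

Emit:
move_arm(
  motion="0.03 -0.05 0 0.03; 0.06 -0.1 0 0.06; 0.09 -0.15 0 0.1; 0.12 -0.2 0 0.14; 0.15 -0.25 0 0.18; 0.18 -0.3 0 0.22; 0.21 -0.35 0 0.26; 0.24 -0.4 0 0.3; 0.27 -0.45 0 0.32; 0.3 -0.5 0 0.32",
  grip=0,
  force=20,
)

```text
clock: 1.35
position: [0.4707, 0.0996, 0.2313]
ee_rot: [-0.511, 0.489, 0.511, 0.489]
ft_force: [0.8, 0.1, 0.3]
grip_width: 0.003
```

Emit:
move_arm(
  motion="0.03 -0.05 0 0; 0.06 -0.1 -0.01 0; 0.09 -0.15 -0.03 0; 0.12 -0.2 -0.05 0; 0.15 -0.25 -0.08 0; 0.172 -0.272 -0.11 0; 0.172 -0.272 -0.12 0; 0.172 -0.272 -0.12 0; 0.172 -0.272 -0.12 0",
)

```text
clock: 2.48
position: [0.6426, -0.1695, 0.1127]
ee_rot: [0.512, -0.488, -0.511, -0.489]
ft_force: [1.2, -0.6, 1.3]
grip_width: -0.001
```

Emit:
move_arm(
  motion="0 -0.003 -0.02 0; 0 -0.003 -0.035 0; 0 -0.003 -0.045 0; 0 -0.003 -0.045 0; 0 -0.003 -0.045 0",
)

```text
clock: 3.1
position: [0.6424, -0.1737, 0.0667]
ee_rot: [0.511, -0.489, -0.511, -0.489]
ft_force: [-0.2, 0.8, -0.2]
grip_width: -0.003
```

```bash
python3 - <<'E'
from h import *
for n in ("top","side"):
    p,d=camera(n); q=p[110:230,290:390] if n=="top" else p[180:280,280:400]
    cv2.imwrite(f"pics/{n}1.png",cv2.resize(q,None,fx=5,fy=5,interpolation=2)[:,:,::-1])
o=get_obs();print(o['position'],o['ft_force'])
E
```

```text
[ 0.64254464 -0.17374142  0.06690973] [-0.19267888 -0.39043158 -0.34346257]
```

View pics/side1.png

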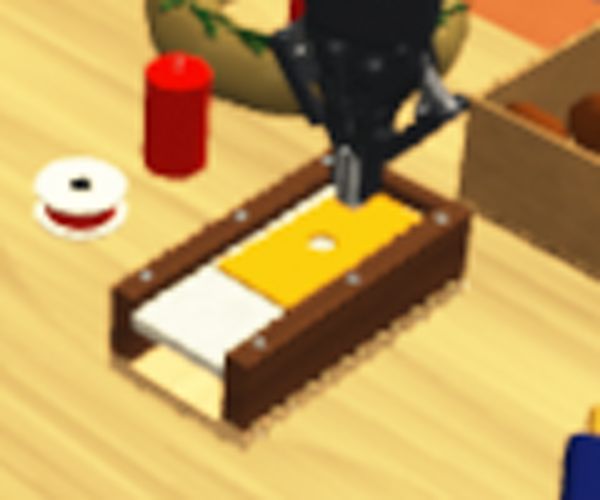

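The side view shows the shut fingertip at crop (350,200), over the back half of the plate, with the hole at (320,243). Now I lower it by feel.

Emit:
move_arm(
  motion="0 0 -0.005 0; 0 0 -0.01 0; 0 0 -0.013 0; 0 0 -0.015 0; 0 0 -0.015 0",
)

```text
clock: 3.82
position: [0.6421, -0.1736, 0.0513]
ee_rot: [-0.511, 0.489, 0.511, 0.489]
ft_force: [-1.7, 0.4, 1.6]
grip_width: -0.002
```

Emit:
move_arm(
  motion="0 0 -0.002 0; 0 0 -0.004 0; 0 0 -0.004 0",
)

```text
clock: 4.2
position: [0.6423, -0.1736, 0.0474]
ee_rot: [0.511, -0.489, -0.511, -0.489]
ft_force: [-0.7, 0.2, 3.3]
grip_width: 0.002
```

Emit:
move_arm(
  motion="0 0 -0.002 0; 0 0 -0.004 0; 0 0 -0.006 0; 0 0 -0.006 0",
)

```text
clock: 4.7
position: [0.6421, -0.1737, 0.0413]
ee_rot: [-0.511, 0.489, 0.511, 0.489]
ft_force: [-2.6, 1.0, 6.3]
grip_width: -0.0
```

```bash
cat > g.py <<'E'
from h import *
F=[];
for i in range(4): 
    o=get_obs();F.append(o['ft_force']);camera("top")
print(o['position'].round(4),np.mean(F,0).round(2),np.std(F,0).round(2),o['clock'])
E
python3 g.py
```

```text
[ 0.6421 -0.1737  0.0414] [-2.07  0.4   6.57] [0.59 0.39 0.52] 4.85
```

Emit:
move_arm(
  motion="-0.004 -0.0002 0.0006 0; -0.008 -0.0004 0.0012 0; -0.012 -0.0005 0.0019 0; -0.016 -0.0007 0.0025 0; -0.02 -0.0009 0.0031 0; -0.02 -0.0009 0.0031 0",
)

```text
clock: 5.65
position: [0.6235, -0.1746, 0.0453]
ee_rot: [0.512, -0.488, -0.51, -0.489]
ft_force: [1.3, -0.2, 5.6]
grip_width: 0.001
```

```bash
cat > look.py <<'E'
import sys
from h import *
t=sys.argv[1]
F=[]
for n in ("top","side"):
    F.append(get_obs()['ft_force'])
    p,d=camera(n); q=p[110:230,290:390] if n=="top" else p[180:280,280:400]
    cv2.imwrite(f"pics/{n}{t}.png",cv2.resize(q,None,fx=5,fy=5,interpolation=2)[:,:,::-1])
    hsv=cv2.cvtColor(p,cv2.COLOR_RGB2HSV)
    if n=="top":
        m=((hsv[...,0]>12)&(hsv[...,0]<23)&(hsv[...,1]>165)).astype(np.uint8);m[:,:310]=0;m[:,375:]=0;m[:120]=0;m[260:]=0
        cs,_=cv2.findContours(m,0,cv2.CHAIN_APPROX_NONE);c=max(cs,key=cv2.contourArea)
        W=np.array([ray("top",u,v,.052)[:2] for u,v in c[:,0]+0.0])
        a=.044;ex=np.array([np.cos(a),np.sin(a)]);e=np.array([.4925,-.1781]);q=(W-e)
        X=q@ex;Y=q@[-ex[1],ex[0]];print("plate edge-frame x range",X.min().round(4),X.max().round(4),"y",Y.min().round(4),Y.max().round(4))
o=get_obs();F.append(o['ft_force']);print(o['position'].round(4),np.mean(F,0).round(2),o['clock'])
E
python3 look.py 2
```

```text
plate edge-frame x range 0.125 0.125 y 0.052 0.052
[ 0.6234 -0.1746  0.0452] [ 1.83 -0.09  5.84] 5.75
```

View pics/side2.png

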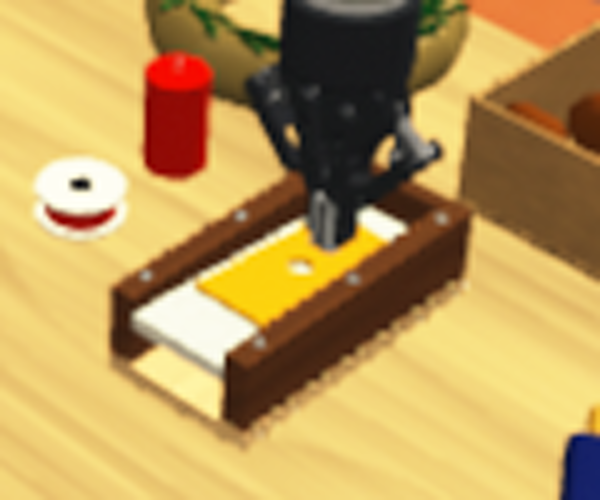

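View pics/top2.png

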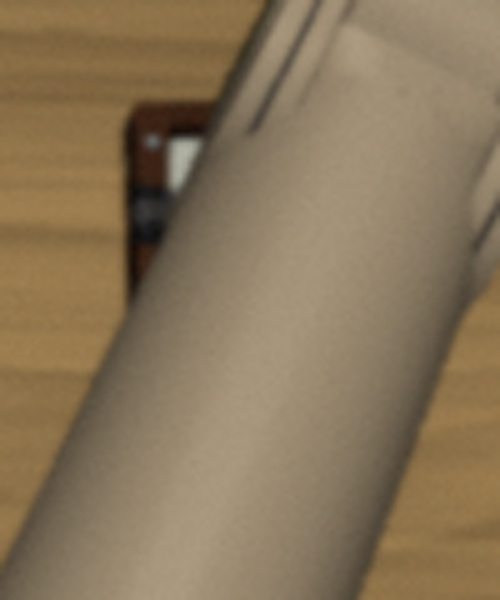

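Emit:
move_arm(
  motion="-0.004 -0.0002 0.0002 0; -0.008 -0.0004 0.0006 0; -0.012 -0.0005 0.0011 0; -0.016 -0.0007 0.0016 0; -0.02 -0.0009 0.0021 0; -0.02 -0.0009 0.0021 0",
)

```text
clock: 6.5
position: [0.6037, -0.1755, 0.0476]
ee_rot: [0.512, -0.488, -0.51, -0.49]
ft_force: [1.6, -0.5, 7.0]
grip_width: 0.0
```

```bash
python3 look.py 3
```

```text
plate edge-frame x range 0.0931 0.098 y 0.0526 0.0527
[ 0.6037 -0.1755  0.0475] [ 1.63 -0.02  6.71] 6.6
```

View pics/side3.png

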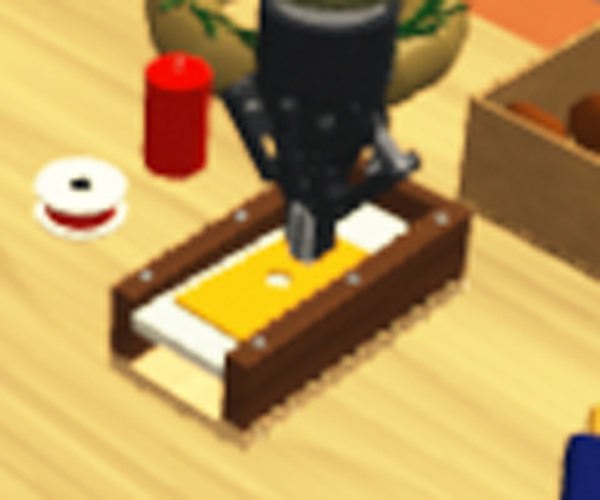

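Emit:
move_arm(
  motion="-0.004 -0.0002 0.0005 0; -0.008 -0.0004 0.001 0; -0.012 -0.0005 0.0014 0; -0.016 -0.0007 0.0018 0; -0.016 -0.0007 0.0018 0",
)

```text
clock: 7.22
position: [0.5878, -0.1763, 0.0495]
ee_rot: [0.512, -0.488, -0.51, -0.49]
ft_force: [1.6, -0.7, 7.5]
grip_width: 0.002
```

```bash
python3 look.py 4
```

```text
plate edge-frame x range 0.071 0.071 y 0.0508 0.0508
[ 0.5878 -0.1763  0.0494] [1.68 0.17 7.35] 7.325
```

Emit:
move_arm(
  motion="-0.004 -0.0002 0.0007 0; -0.007 -0.0003 0.0012 0; -0.01 -0.0005 0.0016 0; -0.013 -0.0006 0.0019 0; -0.013 -0.0006 0.0019 0",
)

```text
clock: 7.95
position: [0.5749, -0.1769, 0.0513]
ee_rot: [0.512, -0.488, -0.51, -0.49]
ft_force: [3.0, -0.3, 7.2]
grip_width: -0.003
```

```bash
python3 look.py 5
```

```text
plate edge-frame x range 0.0367 0.0367 y 0.0516 0.0516
[ 0.5749 -0.1769  0.0513] [ 2.94 -0.21  6.99] 8.05
```

View pics/side5.png

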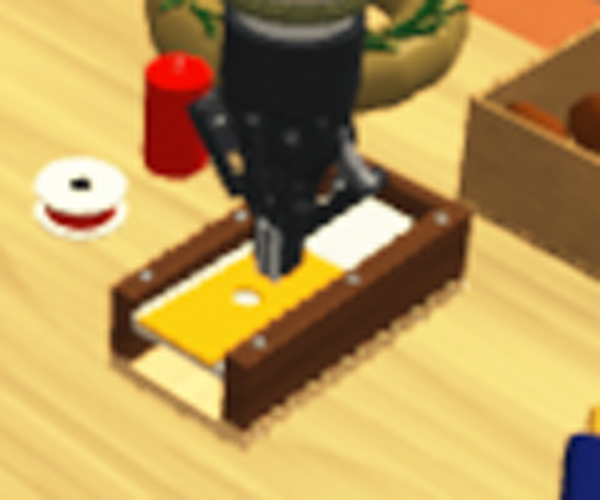

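Emit:
move_arm(
  motion="-0.003 -0.0001 0.0004 0; -0.006 -0.0003 0.0008 0; -0.01 -0.0005 0.0012 0; -0.01 -0.0005 0.0012 0",
)

```text
clock: 8.55
position: [0.5647, -0.1774, 0.0525]
ee_rot: [0.512, -0.488, -0.51, -0.49]
ft_force: [1.8, -0.5, 7.9]
grip_width: -0.005
```

```bash
python3 g.py
```

```text
[ 0.5647 -0.1774  0.0524] [1.88 0.02 7.46] [0.29 0.55 0.48] 8.7
```

Emit:
move_arm(
  motion="-0.003 -0.0001 0.0005 0; -0.006 -0.0003 0.0008 0; -0.008 -0.0004 0.0011 0; -0.008 -0.0004 0.0011 0",
)

```text
clock: 9.25
position: [0.5568, -0.1778, 0.0535]
ee_rot: [0.512, -0.488, -0.51, -0.489]
ft_force: [2.6, 0.4, 6.1]
grip_width: 0.0
```

```bash
python3 g.py
```

```text
[ 0.5568 -0.1778  0.0534] [2.57 0.08 6.18] [0.74 0.29 0.28] 9.4
```

Emit:
move_arm(
  motion="-0.003 -0.0001 0.0001 0; -0.006 -0.0003 0.0003 0; -0.008 -0.0004 0.0004 0; -0.008 -0.0004 0.0004 0",
)

```text
clock: 9.95
position: [0.5488, -0.1782, 0.0539]
ee_rot: [0.512, -0.488, -0.51, -0.489]
ft_force: [2.1, -0.2, 6.8]
grip_width: -0.002
```

```bash
python3 look.py 6;python3 g.py
```

```text
plate edge-frame x range 0.0802 0.0851 y 0.0162 0.0212
[ 0.5488 -0.1782  0.0539] [2.15 0.05 6.55] 10.05
[ 0.5488 -0.1782  0.0539] [2.43 0.43 6.53] [0.39 0.19 0.33] 10.2
```

View pics/side6.png

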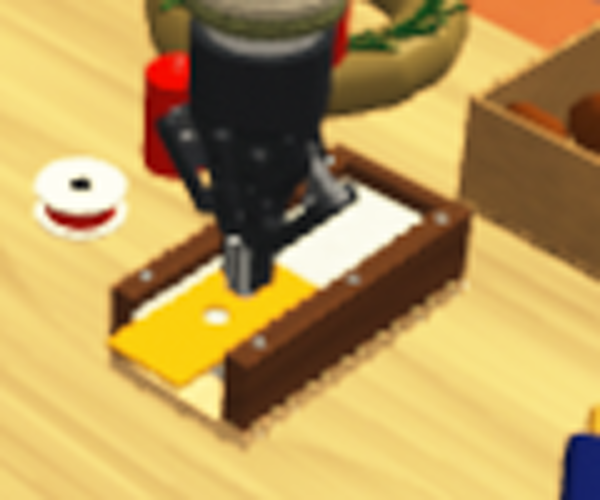

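Emit:
move_arm(
  motion="-0.003 -0.0001 0.0002 0; -0.006 -0.0003 0.0005 0; -0.006 -0.0003 0.0005 0",
)

```text
clock: 10.62
position: [0.5422, -0.1785, 0.0541]
ee_rot: [0.512, -0.488, -0.51, -0.489]
ft_force: [2.1, -0.5, 6.8]
grip_width: -0.003
```

```bash
python3 g.py
```

```text
[ 0.5421 -0.1785  0.0541] [1.62 0.03 7.22] [0.39 0.39 0.55] 10.775
```

Emit:
move_arm(
  motion="-0.003 -0.0001 0.0004 0; -0.006 -0.0003 0.0006 0; -0.006 -0.0003 0.0006 0",
)

```text
clock: 11.2
position: [0.535, -0.1787, 0.0541]
ee_rot: [-0.511, 0.489, 0.511, 0.489]
ft_force: [1.2, -0.0, 6.0]
grip_width: -0.003
```

```bash
python3 g.py; python3 look.py 7
```

```text
[ 0.535  -0.1787  0.0541] [0.72 0.54 6.39] [0.42 0.45 0.27] 11.35
plate edge-frame x range 0.0655 0.0778 y 0.0115 0.0216
[ 0.535  -0.1787  0.0541] [0.32 0.39 7.01] 11.5
```

View pics/side7.png

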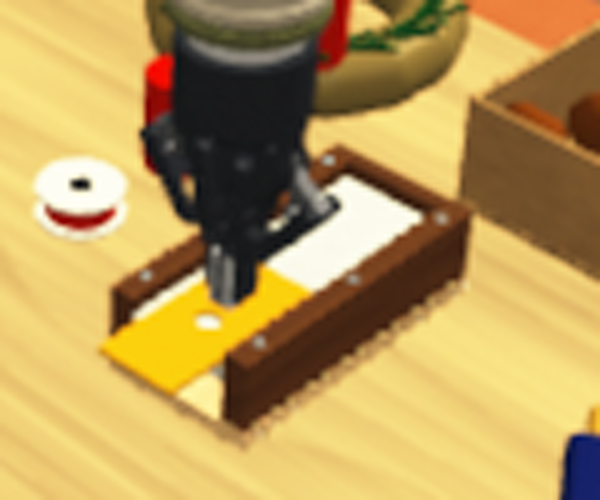

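```bash
python3 - <<'E'
from h import *
a=.044;ex=np.array([np.cos(a),np.sin(a)]);e=np.array([.4925,-.1781])
for n,(u,v),z in [("i",(320,243),.054),("2",(301,266),.046),("3",(279,280),.048),("5",(247,298),.052),("6",(217,317),.053),("7",(208,322),.054)]:
    q=ray("side",u/5+280-1.1,v/5+180-2.0,z)[:2]-e; print(n,(q@ex).round(4),(q@[-ex[1],ex[0]]).round(4))
E
```

```text
i 0.1213 -0.0001
2 0.1053 0.0
3 0.0843 -0.0012
5 0.055 -0.0024
6 0.0294 -0.0026
7 0.0217 -0.0029
```

Plate centre at about 22 mm behind the edge, so it overhangs by about 38 mm; the last few mm of finger travel slipped on the plate. I lift off and look.

Emit:
move_arm(
  motion="0 0 0.004 0; 0 0 0.02 0; 0 0 0.05 0; -0.03 0 0.08 0; -0.075 0 0.09 0; -0.09 0.05 0.09 0; -0.09 0.1 0.09 0; -0.09 0.15 0.09 0; -0.09 0.2 0.09 0; -0.09 0.2 0.09 0",
  grip=0,
)

```text
clock: 12.75
position: [0.4449, 0.0246, 0.1447]
ee_rot: [-0.512, 0.487, 0.512, 0.488]
ft_force: [-0.1, -0.4, -0.4]
grip_width: -0.002
```

```bash
python3 look.py 8; python3 - <<'E'
from h import *
M=R.from_quat(get_obs()['ee_rot']).as_matrix();print(M.round(4),np.arctan2(M[1,2],M[0,2]))
E
```

```text
plate edge-frame x range -0.0375 0.0797 y -0.033 0.0237
[0.4451 0.021  0.1445] [-0.06 -0.69  0.14] 12.85
[[ 1.00e-04 -9.99e-01 -4.47e-02]
 [-2.00e-04 -4.47e-02  9.99e-01]
 [-1.00e+00 -1.00e-04 -2.00e-04]] 1.6155259695044195
```

View pics/top8.png

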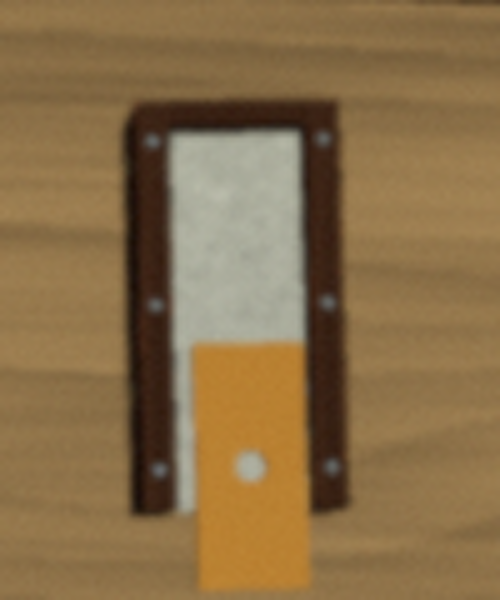

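View pics/side8.png

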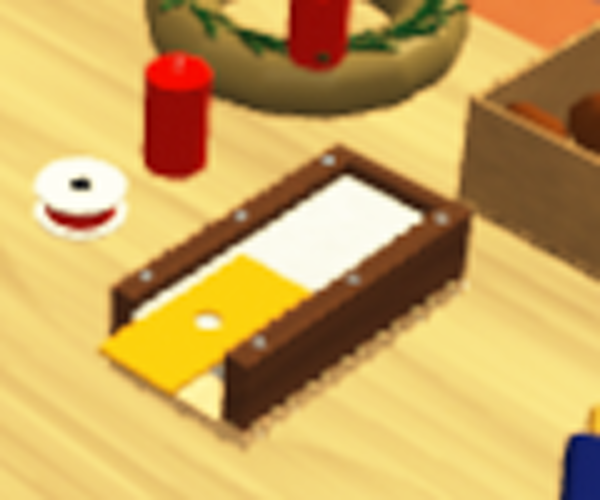

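The plate lies flat against the right rail, overhanging about 38 mm, with its hole at crop (250,467). I'm opening the gripper and going to the overhanging end.

Emit:
move_arm(
  motion="0.005 -0.05 0 0; 0.01 -0.1 0 0; 0.02 -0.15 0 0; 0.0265 -0.2 0 0; 0.0265 -0.202 0 0; 0.0265 -0.202 0 0; 0.0265 -0.202 -0.02 0; 0.0265 -0.202 -0.05 0; 0.0265 -0.202 -0.06 0; 0.0265 -0.202 -0.06 0",
  grip=1,
)

```text
clock: 14.1
position: [0.4714, -0.1801, 0.084]
ee_rot: [-0.511, 0.489, 0.511, 0.489]
ft_force: [0.8, -0.1, -0.3]
grip_width: 1.002
```

```bash
python3 look.py 9
```

```text
plate edge-frame x range 0.002 0.0797 y -0.03 0.0217
[ 0.4722 -0.1805  0.085 ] [ 0.17 -0.05  0.52] 14.2
```

View pics/side9.png

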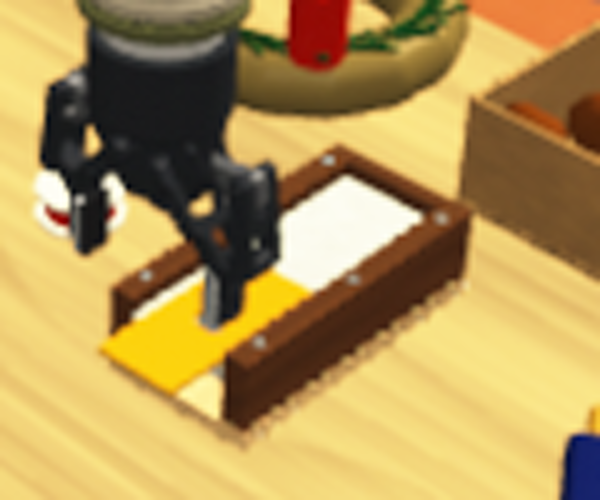

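View pics/top9.png

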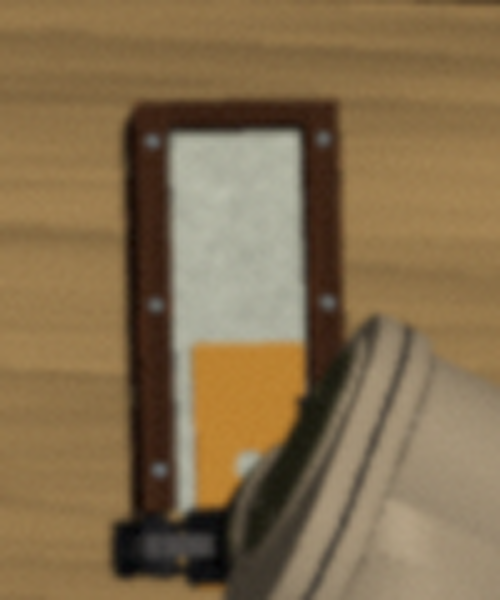

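```bash
python3 - <<'E'
from h import *
for r in (512,515,520,547,575,578): print(r,[ray("top",290+160/5,110+r/5,z)[0].round(4) for z in (.06,.1,.13)])
p,d=camera("top");C=cloud("top",d);print(C[212:228,316:330,2].round(3)[:, ::2]); print(C[212:228,322,0].round(3)); print(get_obs()['position'])
E
```

```text
512 [np.float64(0.4894), np.float64(0.4876), np.float64(0.4862)]
515 [np.float64(0.488), np.float64(0.4862), np.float64(0.4848)]
520 [np.float64(0.4856), np.float64(0.4838), np.float64(0.4826)]
547 [np.float64(0.4725), np.float64(0.4713), np.float64(0.4704)]
575 [np.float64(0.4591), np.float64(0.4584), np.float64(0.4578)]
578 [np.float64(0.4576), np.float64(0.457), np.float64(0.4565)]
[[ 1.00e-02  4.40e-02  2.01e-01  4.30e-02  1.00e-02  1.50e-02  1.65e-01]
 [ 1.83e-01  2.02e-01  2.02e-01  2.00e-01  2.00e-03 -0.00e+00  1.62e-01]
 [ 1.87e-01  2.02e-01  2.01e-01  2.03e-01  1.58e-01  1.61e-01  1.65e-01]
 [ 1.84e-01  2.02e-01  2.03e-01  2.03e-01  1.56e-01  1.58e-01  1.67e-01]
 [ 1.84e-01  1.98e-01  2.01e-01  2.04e-01  1.87e-01 -1.00e-03  1.64e-01]
 [ 1.11e+00  2.01e-01  2.00e-01  2.02e-01  2.00e-01  2.00e-01  2.00e-01]
 [ 1.80e-01  2.00e-01  2.06e-01  2.04e-01  2.03e-01  2.02e-01  1.99e-01]
 [ 1.80e-01  1.98e-01  2.02e-01  2.04e-01  2.02e-01  1.97e-01  2.03e-01]
 [ 1.81e-01  1.97e-01  2.03e-01  2.06e-01  2.00e-01  1.99e-01  1.98e-01]
 [ 1.82e-01  1.99e-01  2.02e-01  2.04e-01  1.89e-01  2.00e-03  1.62e-01]
 [ 1.84e-01  2.01e-01  2.05e-01  2.03e-01  1.88e-01  1.00e-03  1.62e-01]
 [ 1.84e-01  2.01e-01  2.06e-01  2.03e-01  1.88e-01  1.61e-01  1.63e-01]
 [ 1.85e-01  1.99e-01  2.05e-01  2.04e-01  1.90e-01  1.58e-01  1.64e-01]
 [ 1.53e-01  2.00e-03 -0.00e+00  1.42e-01  1.48e-01  1.00e-03  1.62e-01]
 [-2.00e-03  4.00e-03  3.00e-03  3.00e-03 -2.00e-03 -1.00e-03  1.65e-01]
 [-1.00e-03 -0.00e+00 -0.00e+00  4.00e-03  1.00e-03  5.00e-03  3.00e-03]]
[0.491 0.482 0.479 0.477 0.475 0.473 0.471 0.469 0.467 0.465 0.463 0.461
 0.459 0.458 0.458 0.455]
[ 0.4723128  -0.18062457  0.08505433]
```

Finger linkage is well above the rails and the tool centre is about 20 mm in front of the edge. I descend and close gently.

Emit:
move_arm(
  motion="0 0 -0.015 0; 0 0 -0.03 0; 0 0 -0.045 0; 0 0 -0.053 0; 0 0 -0.057 0; 0 0 -0.057 0",
)

```text
clock: 15.0
position: [0.4717, -0.1807, 0.0269]
ee_rot: [-0.511, 0.489, 0.511, 0.489]
ft_force: [0.4, 0.5, -0.1]
grip_width: 1.0
```

```bash
python3 look.py 10
```

```text
plate edge-frame x range -0.0003 0.0797 y -0.0324 0.0216
[ 0.4719 -0.1807  0.0274] [-0.04  0.35  0.11] 15.1
```

View pics/side10.png

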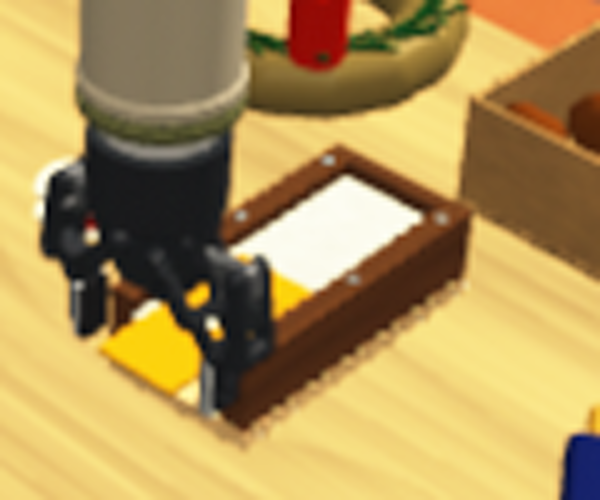

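The fingers now straddle the overhanging end, the right one at crop (215,390). I close in stages.

Emit:
move_arm(
  motion="0 0 0 0; 0 0 0 0; 0 0 0 0",
  grip=0.72,
  force=20,
)

```text
clock: 15.48
position: [0.4718, -0.1806, 0.0271]
ee_rot: [0.511, -0.489, -0.511, -0.489]
ft_force: [0.8, -0.7, 0.4]
grip_width: 0.717
```

Emit:
move_arm(
  motion="0 0 0 0; 0 0 0 0; 0 0 0 0; 0 0 0 0",
  grip=0.6,
)

```text
clock: 15.98
position: [0.4718, -0.1807, 0.0271]
ee_rot: [0.511, -0.489, -0.511, -0.489]
ft_force: [-1.5, -0.5, 3.3]
grip_width: 0.63
```

Emit:
move_arm(
  motion="0 0 0 0; 0 0 0 0; 0 0 0 0; 0 0 0.002 0; 0 0 0.004 0; 0 0 0.004 0",
  grip=0.4,
  force=80,
)

```text
clock: 16.73
position: [0.4715, -0.1804, 0.0309]
ee_rot: [-0.511, 0.489, 0.511, 0.489]
ft_force: [-0.8, 0.3, -1.9]
grip_width: 0.609
```

```bash
python3 g.py; python3 look.py 11
```

```text
[ 0.4715 -0.1805  0.0309] [-0.18 -0.09 -1.97] [0.54 0.46 0.08] 16.875
plate edge-frame x range -0.0027 0.0802 y -0.0324 0.0233
[ 0.4716 -0.1806  0.0309] [ 0.43 -0.05 -1.38] 17.025
```

View pics/side11.png

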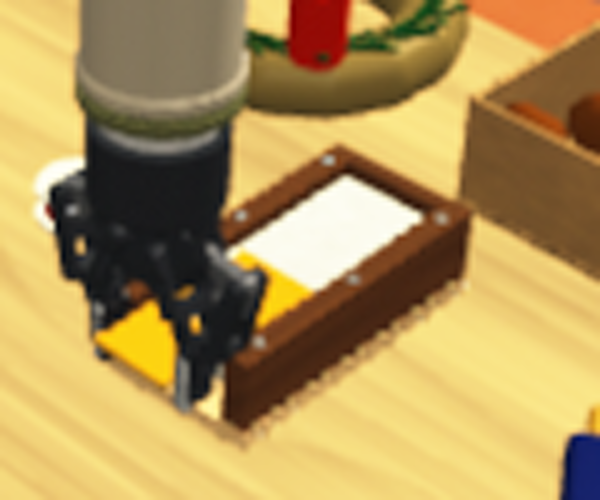

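Emit:
move_arm(
  motion="0 0 0.005 0; 0 0 0.015 0; 0 0 0.03 0; 0 0 0.05 0; 0 0 0.07 0; 0 0 0.09 0; 0 0 0.1 0; 0 0 0.1 0",
)

```text
clock: 18.02
position: [0.4721, -0.1806, 0.1318]
ee_rot: [0.511, -0.488, -0.511, -0.489]
ft_force: [0.5, 0.4, -2.9]
grip_width: 0.602
```

```bash
python3 g.py; python3 look.py 12; python3 - <<'E'
from h import *
print(get_obs()['grip_width'])
E
```

```text
[ 0.4712 -0.1804  0.1304] [ 0.29  0.08 -2.41] [0.14 0.58 0.35] 18.175
plate edge-frame x range 0.0018 0.0965 y -0.052 0.0085
[ 0.4713 -0.1805  0.1305] [-0.5   0.03 -2.54] 18.325
0.6061453346052977
```

View pics/side12.png

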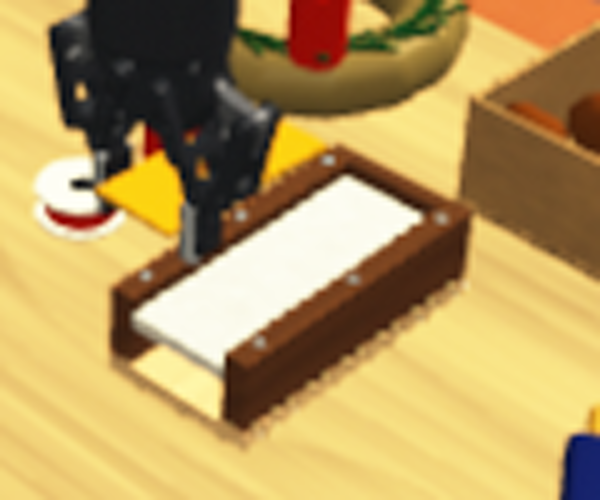

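Plate is held at about the right weight (~2.5 N). Carrying it over to the stand.

Emit:
move_arm(
  motion="0.004 0.02 0 0; 0.01 0.06 0 0; 0.018 0.1 0 0; 0.025 0.14 0 0; 0.032 0.18 0 0; 0.039 0.22 0 0; 0.046 0.26 0 0; 0.054 0.3 0 0; 0.061 0.34 0 0; 0.065 0.36 0 0",
)

```text
clock: 19.58
position: [0.5364, 0.1817, 0.1304]
ee_rot: [-0.511, 0.488, 0.512, 0.488]
ft_force: [0.8, -0.2, -1.2]
grip_width: 0.607
```

Emit:
move_arm(
  motion="0 0.003 -0.01 0; 0 0.003 -0.025 0; 0 0.003 -0.035 0; 0 0.003 -0.035 0; 0 0.003 -0.035 0",
)

```text
clock: 20.2
position: [0.5369, 0.182, 0.0963]
ee_rot: [0.511, -0.489, -0.511, -0.489]
ft_force: [-0.3, -0.1, -1.8]
grip_width: 0.606
```

```bash
cat > ls.py <<'E'
import sys
from h import *
t=sys.argv[1];o=get_obs();print(o['position'].round(4),o['ft_force'].round(1),o['grip_width'].round(3),o['clock'])
P=[]
for n in ("top","side"):
    p,d=camera(n);np.savez(f"{n}{t}.npz",p=p,d=d)
    q=p[135:215,145:245] if n=="top" else p[130:230,200:320]
    cv2.imwrite(f"pics/{n}{t}.png",cv2.resize(q,None,fx=5 if n=="side" else 6,fy=5 if n=="side" else 6,interpolation=2)[:,:,::-1])
    C=cloud(n,d);hsv=cv2.cvtColor(p,cv2.COLOR_RGB2HSV)
    m=(hsv[...,0]>12)&(hsv[...,0]<27)&(hsv[...,1]>165)&(C[...,2]>.045)&(C[...,2]<.2)&(abs(C[...,0]-.58)<.1)&(abs(C[...,1]-.185)<.08)&(d>0)
    m=cv2.erode(m.astype(np.uint8),np.ones((3,3)))>0
    Q=C[m];print(n,m.sum(),Q.mean(0).round(4),Q.min(0).round(4),Q.max(0).round(4))
    if len(Q)>20:
        A=np.c_[Q[:,:2]-[.578,.185],np.ones(len(Q))];print(" plane slope,z",np.linalg.lstsq(A,Q[:,2],rcond=None)[0].round(4))
E
python3 ls.py 13
```

```text
Traceback (most recent call last):
  File "ls.py", line 3, in <module>
    t=sys.argv[1];o=get_obs();print(o['position'].round(4),o['ft_force'].round(1),o['grip_width'].round(3),o['clock'])
                                                                                  ^^^^^^^^^^^^^^^^^^^^^
AttributeError: 'float' object has no attribute 'round'
```

```bash
sed -i "s/o\['grip_width'\].round(3)/o['grip_width']/" ls.py; python3 ls.py 13
```

```text
[0.5369 0.182  0.0963] [-0.3 -0.1 -1.8] 0.606000218431876 20.2
top 371 [0.6074 0.175  0.1224] [0.5227 0.1566 0.1174] [0.6373 0.203  0.1266]
 plane slope,z [-0.0059 -0.0075  0.1225]
side 114 [0.5798 0.1802 0.1195] [0.5231 0.1183 0.1143] [0.6358 0.2083 0.1676]
 plane slope,z [-0.0361 -0.162   0.1188]
```

View pics/top13.png

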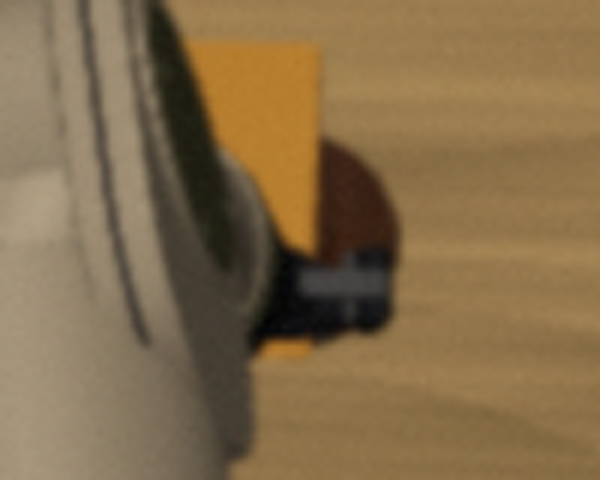

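View pics/side13.png

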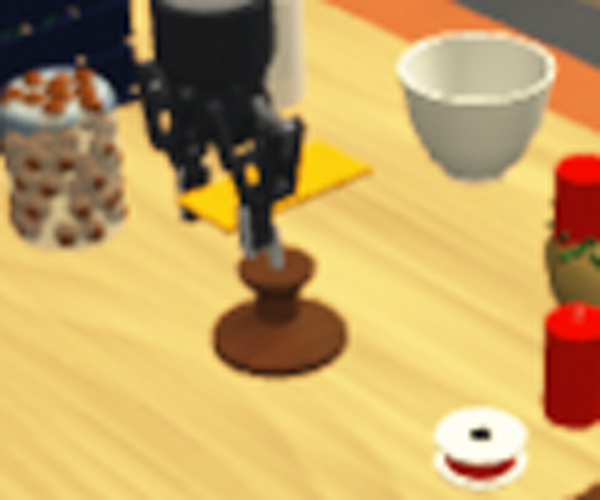

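The plate is level (top at z≈0.122), but the arm hides the hole in both views. I'll swing the plate a quarter turn so the hole can be seen.

```bash
python3 - <<'E'
from h import *
print(get_obs()['joint_pos'].round(3))
cs=[ray("top",145+(u+.5)/6-.5,135+(v+.5)/6-.5,.1225)[:2] for u,v in [(321,43),(309,356)]];print(cs)
ey=np.array([-.0447,.999]);print((cs[0]+cs[1])/2+.027*ey)
E
```

```text
[-0.785  0.337  0.449  1.796 -0.167  1.046  1.34 ]
[array([0.64008306, 0.15689961]), array([0.52071027, 0.15712875])]
[0.57918977 0.18398718]
```

Emit:
move_arm(
  motion="0 0 0.01 -0.1; 0.002 0.005 0.02 -0.25; 0.006 0.01 0.03 -0.4; 0.011 0.015 0.03 -0.55; 0.016 0.02 0.03 -0.7; 0.021 0.025 0.03 -0.85; 0.026 0.03 0.03 -1; 0.031 0.035 0.03 -1.15; 0.035 0.04 0.03 -1.3; 0.038 0.043 0.03 -1.4",
)

```text
clock: 21.55
position: [0.575, 0.226, 0.1264]
ee_rot: [-0.074, 0.703, 0.075, 0.703]
ft_force: [-0.6, -0.5, -1.5]
grip_width: 0.607
```

Emit:
move_arm(
  motion="0.001 0.001 -0.01 -0.1; 0.001 0.002 -0.02 -0.17; 0.001 0.002 -0.03 -0.17; 0.001 0.002 -0.03 -0.17; 0.001 0.002 -0.03 -0.17",
)

```text
clock: 22.18
position: [0.5759, 0.2274, 0.0965]
ee_rot: [-0.016, 0.707, 0.016, 0.707]
ft_force: [-0.2, 1.0, -1.6]
grip_width: 0.606
```

```bash
python3 ls.py 14
```

```text
[0.5759 0.2274 0.0965] [-0.2  1.  -1.6] 0.6062576738711557 22.175
top 767 [0.5757 0.1719 0.122 ] [0.5516 0.1288 0.059 ] [0.6014 0.2203 0.1277]
 plane slope,z [-0.002  -0.0091  0.1219]
side 199 [0.5773 0.1802 0.119 ] [0.553  0.1241 0.1147] [0.6022 0.2387 0.1241]
 plane slope,z [-0.0114  0.0124  0.1191]
```

View pics/top14.png

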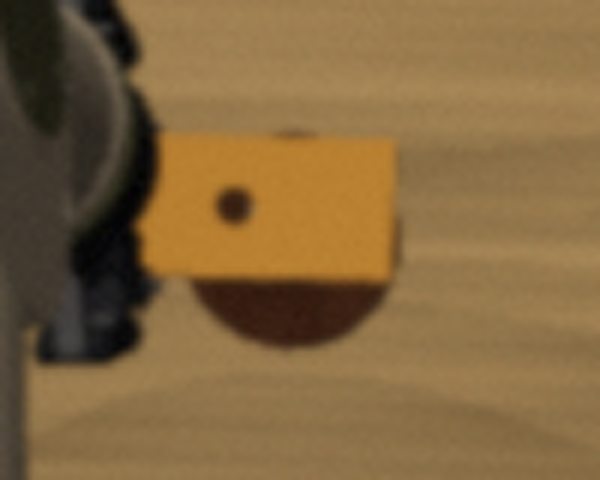

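View pics/side14.png

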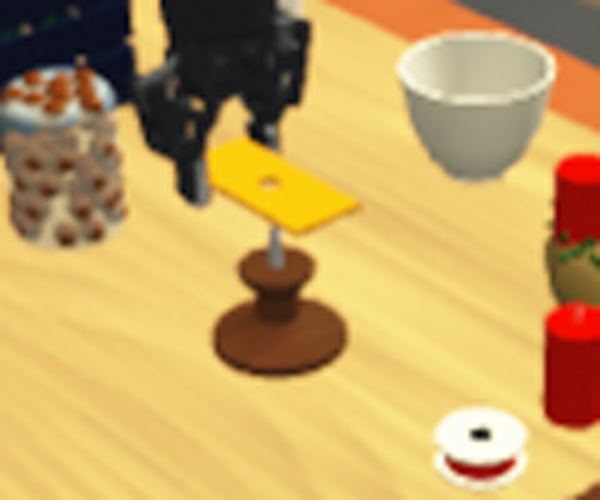

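```bash
python3 - <<'E'
from h import *
t=np.load("top14.npz")['p'];g=cv2.cvtColor(t,cv2.COLOR_RGB2HSV)
# hole centroid: non-gold within window
w=g[163:176,177:191];m=((w[...,1]<200)|(w[...,2]<150))
x=t[163:176,177:191].astype(float).sum(2);wt=np.clip(np.median(x)-x,0,None);wt[wt<40]=0
v,u=np.mgrid[163:176,177:191];hu,hv=(wt*u).sum()/wt.sum(),(wt*v).sum()/wt.sum();print("hole px",hu,hv)
for z in(.1185,.1205,.1225):print(ray("top",hu,hv,z))
S=lambda x,y:((x+.5)/5-.5+200,(y+.5)/5-.5+130)
print("side hole",ray("side",*S(270,182),.122),"root",ray("side",*S(277,267),.06))
for q in [(.578,.185,.06),(.578,.185,.092),(.578,.185,.1225)]:print(np.round(proj("side",np.array(q)),2))
print(S(270,182),S(277,267))
s=np.load("side14.npz")['p'];cv2.imwrite("pics/c14.png",cv2.resize(s[155:190,235:275],None,fx=14,fy=14,interpolation=2)[:,:,::-1])
E
```

```text
hole px 183.49163526752073 168.83496608892239
[0.57759337 0.18851697 0.1185    ]
[0.57731716 0.18812362 0.1205    ]
[0.57704095 0.18773026 0.1225    ]
side hole [0.5761964 0.1820561 0.122    ] root [0.57566331 0.17849168 0.06      ]
[254.3 182. ]
[253.87 173.57]
[253.45 165.35]
(253.6, 166.0) (255.0, 183.0)
```

View pics/c14.png

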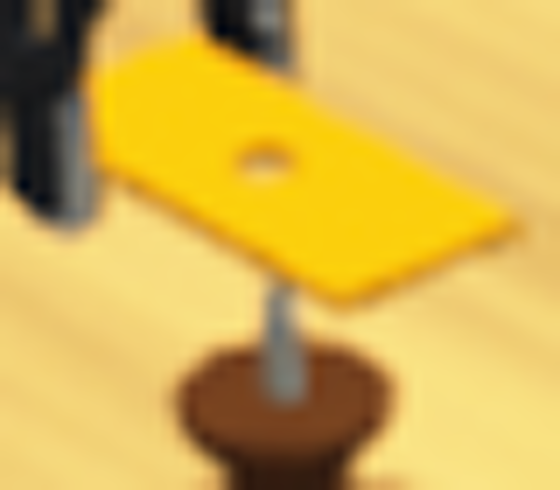

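The hole shows at top crop (235,205) and side crop (270,182); the spike root is at side (277,267). Both views agree the plate must shift about 3 mm to −y. I shift, lower to just above the tip and check again.

Emit:
move_arm(
  motion="0 -0.002 -0.004 0; 0.0005 -0.003 -0.01 0; 0.0005 -0.003 -0.018 0; 0.0005 -0.003 -0.018 0; 0.0005 -0.003 -0.018 0",
)

```text
clock: 22.9
position: [0.5762, 0.2244, 0.078]
ee_rot: [-0.016, 0.707, 0.016, 0.707]
ft_force: [0.2, 0.6, -1.5]
grip_width: 0.609
```

```bash
python3 ls.py 15; python3 - <<'E'
from h import *
t=np.load("top15.npz")['p'];s=np.load("side15.npz")['p']
a=cv2.resize(t[155:185,165:205],None,fx=14,fy=14,interpolation=2);b=cv2.resize(s[155:190,235:275],None,fx=14,fy=14,interpolation=2)
cv2.imwrite("pics/c15a.png",a[:,:,::-1]);cv2.imwrite("pics/c15b.png",b[:,:,::-1])
E
```

```text
[0.5762 0.2244 0.078 ] [ 0.2  0.6 -1.5] 0.6090019442804664 22.9
top 718 [0.5765 0.1697 0.1042] [0.5516 0.1273 0.0977] [0.6019 0.2172 0.1107]
 plane slope,z [0.0056 0.0145 0.1044]
side 201 [0.5757 0.1744 0.1007] [0.552  0.1237 0.0955] [0.5996 0.2325 0.1047]
 plane slope,z [-0.004   0.0086  0.1008]
```

View pics/c15a.png

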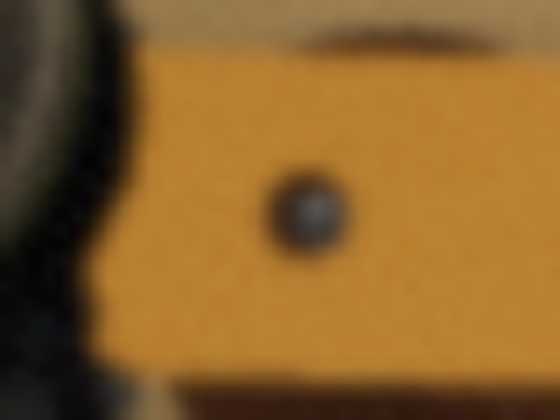

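View pics/c15b.png

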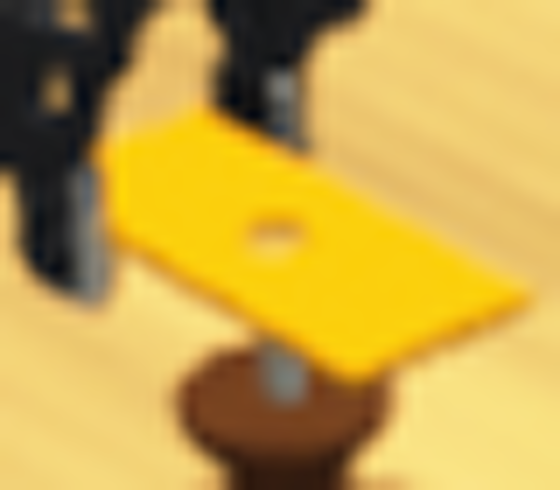

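The spike tip shows inside the hole at crop (318,213) against the hole centre at (306,210), which matches parallax to within 1 mm; the side view agrees. Lowering.

Emit:
move_arm(
  motion="0.0003 0.0003 -0.004 0; 0.0003 0.0003 -0.008 0; 0.0003 0.0003 -0.012 0; 0.0003 0.0003 -0.016 0; 0.0003 0.0003 -0.02 0; 0.0003 0.0003 -0.02 0",
)

```text
clock: 23.75
position: [0.5763, 0.2246, 0.0577]
ee_rot: [-0.016, 0.707, 0.016, 0.707]
ft_force: [-0.5, 0.2, -1.0]
grip_width: 0.605
```

```bash
python3 g.py
```

```text
[0.5766 0.2247 0.0582] [ 0.1   0.17 -1.63] [0.45 0.31 0.52] 23.9
```

Emit:
move_arm(
  motion="0 0 -0.004 0; 0 0 -0.008 0; 0 0 -0.012 0; 0 0 -0.015 0; 0 0 -0.016 0; 0 0 -0.016 0",
)

```text
clock: 24.7
position: [0.5765, 0.2247, 0.042]
ee_rot: [-0.016, 0.707, 0.016, 0.707]
ft_force: [0.0, -0.3, -1.3]
grip_width: 0.603
```

```bash
python3 g.py; python3 ls.py 16
```

```text
[0.5766 0.2247 0.0422] [ 0.12 -0.13 -1.77] [0.47 0.17 0.48] 24.85
[0.5766 0.2248 0.0422] [ 0.3 -0.2 -2.2] 0.6089050656461505 24.9
top 634 [0.5773 0.1693 0.0692] [0.5528 0.1275 0.0614] [0.6029 0.2175 0.1785]
 plane slope,z [-0.0279  0.0427  0.0699]
side 182 [0.5725 0.1722 0.0646] [0.5507 0.1206 0.0593] [0.6017 0.2343 0.0692]
 plane slope,z [-0.0192  0.0085  0.0646]
```

View pics/side16.png

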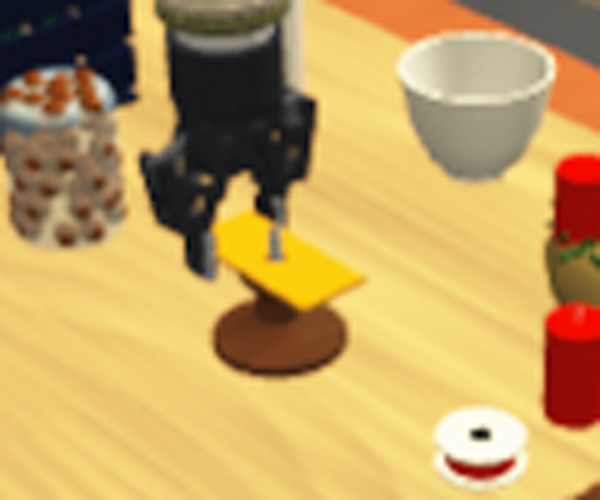

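View pics/top16.png

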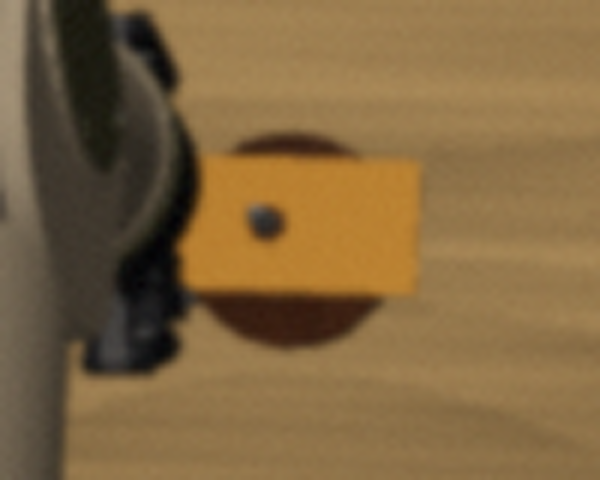

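The spike is through the hole (side crop (275,245), top crop (265,220)). Lowering the last millimetres by feel.

Emit:
move_arm(
  motion="0 0 -0.001 0; 0 0 -0.002 0; 0 0 -0.003 0; 0 0 -0.003 0",
)

```text
clock: 25.5
position: [0.5764, 0.2247, 0.0389]
ee_rot: [-0.016, 0.707, 0.016, 0.707]
ft_force: [-0.6, -0.0, -2.4]
grip_width: 0.604
```

```bash
python3 g.py
```

```text
[0.5765 0.2247 0.0391] [ 0.45 -0.42 -2.12] [0.67 0.35 0.29] 25.65
```

Emit:
move_arm(
  motion="0 0 -0.0007 0; 0 0 -0.0013 0; 0 0 -0.0013 0",
)

```text
clock: 26.08
position: [0.5766, 0.2248, 0.038]
ee_rot: [-0.016, 0.707, 0.016, 0.707]
ft_force: [-1.4, 0.5, 2.0]
grip_width: 0.607
```

```bash
python3 g.py
```

```text
[0.5766 0.2248 0.038 ] [-1.61  0.38  2.05] [0.44 0.51 0.83] 26.225
```

Contact felt (about 4 N, up from the hanging weight). Easing the grip, then opening.

Emit:
move_arm(
  motion="0 0 0 0; 0 0 0 0; 0 0 0 0",
  grip=0.6,
  force=20,
)

```text
clock: 26.65
position: [0.5766, 0.2248, 0.0379]
ee_rot: [-0.016, 0.707, 0.016, 0.707]
ft_force: [-1.9, -1.3, 5.3]
grip_width: 0.603
```

Emit:
move_arm(
  motion="0 0 0 0; 0 0 0 0; 0 0 0 0; 0 0 0 0",
  grip=0.75,
)

```text
clock: 27.15
position: [0.5765, 0.2247, 0.0376]
ee_rot: [-0.016, 0.707, 0.016, 0.707]
ft_force: [-0.8, 0.6, -0.3]
grip_width: 0.747
```

```bash
python3 g.py; python3 ls.py 17
```

```text
[0.5765 0.2247 0.0377] [-0.06  0.35  0.04] [0.56 0.23 0.4 ] 27.3
[0.5765 0.2247 0.0377] [ 0.1 -0.2 -0.6] 0.7483147855680493 27.35
top 690 [0.5771 0.1707 0.0654] [0.5528 0.1276 0.0582] [0.6025 0.2187 0.1763]
 plane slope,z [-0.0313  0.0247  0.0657]
side 185 [0.5732 0.1736 0.0612] [0.5515 0.1213 0.0556] [0.6014 0.2361 0.0656]
 plane slope,z [-0.0087 -0.0078  0.0611]
```

View pics/side17.png

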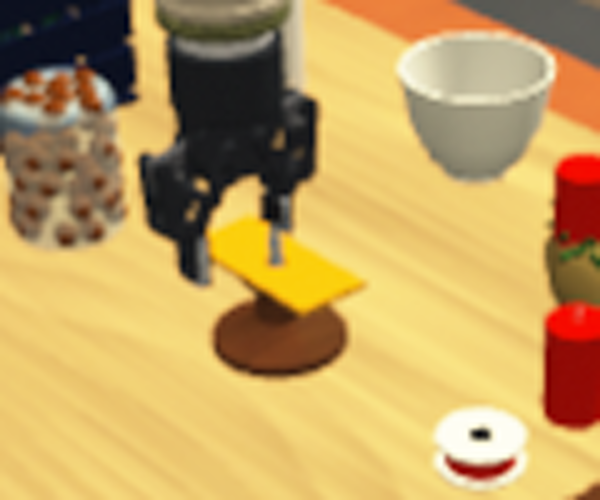

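View pics/top17.png

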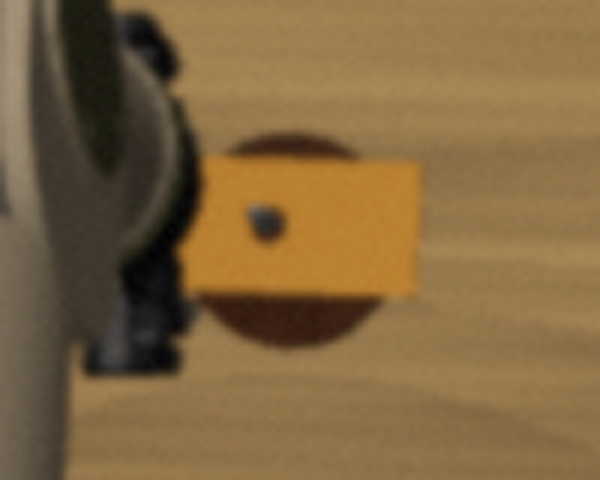

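Released, no force left, and the plate is flat with the spike through it. Opening wider and lifting straight up.

Emit:
move_arm(
  motion="0 0 0 0; 0 0 0 0; 0 0 0.01 0; 0 0 0.03 0; 0 0 0.06 0; 0 0 0.09 0; 0 0 0.12 0; 0 0 0.15 0; -0.02 0.01 0.15 0; -0.02 0.01 0.15 0",
  grip=0.88,
)

```text
clock: 28.7
position: [0.5559, 0.2358, 0.1893]
ee_rot: [-0.016, 0.707, 0.017, 0.707]
ft_force: [-0.1, 0.3, -1.3]
grip_width: 0.882
```

Emit:
move_arm(
  motion="-0.03 0.03 0.01 0; -0.06 0.06 0.02 0; -0.1 0.1 0.02 0; -0.13 0.13 0.02 0; -0.16 0.16 0.02 0; -0.16 0.16 0.02 0; -0.16 0.16 0.02 0",
)

```text
clock: 29.58
position: [0.3975, 0.3939, 0.2081]
ee_rot: [-0.016, 0.707, 0.016, 0.707]
ft_force: [-0.0, -0.8, 0.3]
grip_width: 0.878
```

```bash
python3 ls.py 18; python3 - <<'E'
from h import *
p,d=camera("top");cv2.imwrite("pics/topF.png",p[:,:,::-1])
E
```

```text
[0.3975 0.3939 0.2081] [-0.  -0.8  0.3] 0.8781272434251489 29.575
top 850 [0.5781 0.1842 0.065 ] [0.5528 0.1278 0.0598] [0.6029 0.2415 0.0706]
 plane slope,z [0.0025 0.0037 0.065 ]
side 196 [0.5727 0.173  0.0611] [0.5502 0.1193 0.0559] [0.6021 0.2389 0.0648]
 plane slope,z [-0.0353 -0.0092  0.0608]
```

View pics/side18.png

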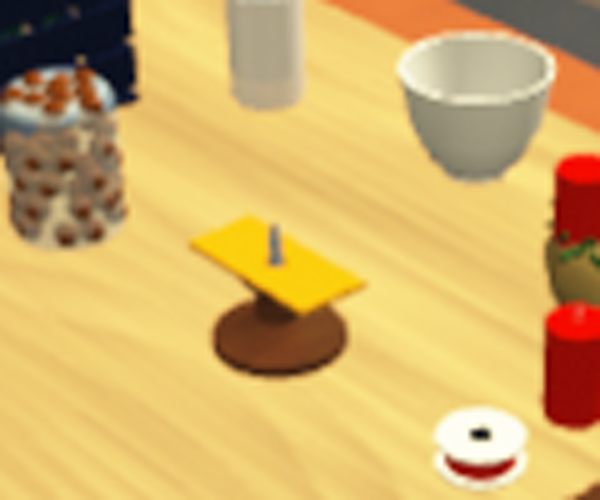

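View pics/topF.png

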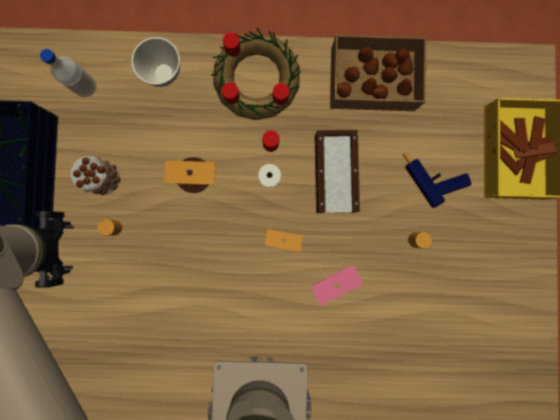

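The plate lies flat on the stand with the spike through its hole (top view (190,173)). The bystanders look unmoved and the arm is clear.

```bash
python3 -c "
from workcell import *
print(hand_in())"
```

```text
the job is handed in; nothing more can be done
None
```

The gold drip plate is on the candle stand, lying flat with the spike through its hole, and the job is handed in; no verdict was reported. It took about 30 s of the 72 s allowed.

- **Sliding:** I pressed with the shut fingertips at about 6–7.5 N (highest single reading 7.9 N) and slid the plate until it overhung the front by about 38 mm. The finger slipped about 6 mm on the plate at the end, which did no harm.
- **Carrying and fitting:** I gripped the overhanging end, lifted it and carried it over. The arm hid the hole, so I gave the plate a quarter turn to see it. I then corrected by 3 mm and lowered it until it touched the wood with about 4 N before letting go. While I eased the grip, the wrist force reached 5.3 N.
- **Last checks:**
  - In the top view the plate is level within 0.005 rad and centred within about 1 mm of where I had measured the stand. Its top is at about 65 mm, against 64 mm expected.
  - The side camera disagreed: 61 mm for the height, a slope of up to 0.035 rad, and positions several mm off. It showed a similar position offset on the tray and the stand from the start, so I relied on the top view.
  - The bystanders look unmoved in the last picture. I compared them by eye and did not measure them.

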